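# Rock a stuck locating block out of its welding fixture

## Task

The red-headed locating block is stuck in the blue welding fixture between two stiff brass dogs. Take it by its red head and rock it to one side and the other until it has pushed both dogs back, then lift it straight up until its foot is just clear above the dogs (no more than about 5 cm over them) and finish there, still holding it upright and still over the fixture. Let the block do the pushing: the robot must not touch the fixture or the dogs, and leave the dark drilled steel block, the tube and the nut beside it alone.

Things in the scene. Friction and masses are not known exactly. Their poses are not given: they have to be found in the camera images.
- fixture: Fixture bolted to the table; origin: centre of the underside of its dark base plate, 110 (x) x 180 (y) x 10 mm; z up. Central steel pocket, inside 39 (x) x 28.4 (y) mm, floor 10 mm, rim 20 mm above the origin. Blue housings at y = 32 to 62 mm on both sides, 43 mm wide, 62 mm high, guide two brass dogs along y. The block rocks towards this frame's +y and -y.
- dog_left (a joint): Brass dog on the fixture's +y side: flat bar 22 mm wide, 47.5 to 57 mm above the fixture's underside, reaching over the block's shoulder. Value in m: how far it is pushed outward (+y), 0 to 0.013; starts at 0 to 0.001. At 0 its tip is 8.6 mm from the fixture's centre. Stiff (about 5 N), stays where pushed, cannot be lifted; frees the shoulder above about 0.0045.
- dog_right (a joint): The same dog on the -y side: value in m, how far it has been pushed outward (-y).
- block_head (a point): Centre of the block's red head: 36 (fixture x) x 34 (fixture y) x 40 mm high, flat sides along the fixture's axes at the start; grip it across the 36 mm (fixture x). It lies 74 mm above the block's underside; at the start the head spans 64 to 104 mm above the table. Block 94 mm tall, about 0.35 kg.
- block_foot (a point): Centre of the block's underside, on the pocket floor at the start. Foot 36 (x) x 26 (y) x 34 mm high; above it a neck 16 mm thick in y leaves 5 mm shoulders, 3.5 mm under the dogs. Rocked, it tips about the foot's lower +y or -y edge (13 mm off centre) and the neck pushes that dog out: about 5 mm at 7 degrees, 7 mm at 9. Lifted before both dogs are back, it jams.
- steel_mid (a point): Dark drilled steel block, 50 x 62 mm, 36 mm tall, lying on the fixture's -y side; centre. Not to be disturbed.
- tube_mid (a point): Grey steel tube stub, 45 mm thick, 62 mm tall, standing on the fixture's +y side; centre. Not to be disturbed.
- nut_mid (a point): Grey hexagon nut, 43 mm wide, 19 mm tall, lying near the tube; centre. Not to be disturbed.
Not all that is in view belongs to the job. What is shaped like the part that bears block_head but purple or turquoise is not meant.

How it is judged:
On the way:
1. by rocking, the block has pushed both dogs back (over 3 mm each) while its foot is still down in the pocket (value of joint each of dog_left, dog_right above 0.003 m and z of block_foot in the frame of fixture below 0.02 m), for 0.1 s.
At the end, for the whole second after the job is handed in: The fingers hold the block still, upright within 12 degrees, over the fixture (foot within 40 mm of the pocket's centre in x and in y), its underside 2 to 63 mm above the top of the dogs, touching nothing of the fixture; both dogs stay pushed back by over 3 mm (z of block_foot in the frame of fixture between 0.059 and 0.12 m and x of block_foot in the frame of fixture between -0.04 and 0.04 m and y of block_foot in the frame of fixture between -0.04 and 0.04 m and angle between block_foot's own z axis and vertical below 0.21 rad and contact force between the fingers and block above 2 N and contact force between block and fixture below 0.5 N and linear speed of block below 0.03 m/s and value of joint each of dog_left, dog_right above 0.003 m); the arm keeps its last pose, push and grip.
It fails at once if the robot touches the fixture or its dogs with more than 3 N (contact force between any of the fingers, the arm and fixture above 3 N).
It fails at once if the dark steel block, tube or nut is moved by more than 20 mm (distance of any of steel_mid, tube_mid, nut_mid from where it was at the start of the episode above 0.02 m).
It also fails if it takes over 40 s, if anything falls off the work surface, if the arm or the gripper's body presses on something with over 40 N, if the wrist force passes 120 N, or if a joint passes its speed limit or range.

## Robot

A 7-joint arm with a two-finger parallel gripper is mounted at the origin on the work surface; the furniture and walls round the work are solid. World frame = base frame: x ahead of the robot, y to its left, z up, the work surface at z = 0. Lengths are in m, angles in rad, forces in N, time in s.
With the tool pointing down it reaches from about 0.4 to 0.925 m from the base axis. Payload 4.1 kg.
Tool frame: the origin (TCP) lies midway between the tips of the shut fingers; the grasp point (between the pads) lies 19 mm behind it (r.tcp_to_grasp is the distance from the TCP to the grasp point, in m); z points along the fingers, y is the line along which they close (so a half turn about z gives the same grasp; the last joint's range is limited). The gripper opens to 85 mm and grips with 20 to 120 N. Pads are 22 mm wide; open, the fingers measure 114 mm over their backs; the gripper's body (76 mm by 85 mm) begins 54 mm behind the grasp point. The pads swing forward as they close: fully open they stand 13 mm farther back than shut.
Start: joints at [1.204, 0.398, 0.045, 1.537, -0.019, 1.207, -0.051], TCP at [0.172, -0.627, 0.208] pointing down, gripper open.
Joint ranges: [-2.82, 2.82], [-0.49, 2.23], [-1.37, 1.46], [0, 2.46], [-1.36, 4.5], [0.23, 2], [-2.94, 2.94]. Speed limits (rad/s): [2.57, 2.57, 3.14, 3.14, 3.14, 3.14, 3.14].

## Interface

Orientations are given as a rotation vector (axis times angle).
In Python, from plant import telemetry, eyes, hand_in, r gives the robot as it stands.
- The arm moves only by the tool step_arm, never from a script. Its argument "moves" is one flat list of numbers, 7 for each row, row after row: the opening, from 0 (shut) to 1 (fully open), then the shift along the world's x, y, z in cm, then the turn, a rotation vector about the world's x, y, z in degrees. A call has 1 to 8 rows; each row shifts and turns the commanded pose from where the row before left it; what a row does not reach is not made up. A row lasts 1/10 s, in which the tool goes at most 50 mm and 8.59 degrees, less where a joint would pass 70% of its speed; a pose out of reach is approached as far as the arm can. A call is refused whole if a number of a shift passes 5 or a number of a turn 8.59, either way. A call with a gripper value outside its range is refused whole. The fingers move at their own pace and stop on an object; the grip force is fixed at half the most. Time passes only in rows, so rows that do not move let the fingers close. It gives the time, the measured TCP pose, the force, the opening and the grip force at its end, in the units of the state.
- telemetry.get_state(): the state, without advancing time (a new reading comes with each control period).
- eyes.capture(name): name is "scene" or "top"; returns the picture (384x512x3 uint8, blue, green, red); there is no depth.
- eyes.camera_params(name): a dict with "intrinsics" (3x3 intrinsics, pixels), "k1" (the pictures are not rectified: a ray, as slopes to the right and down, at radius r is drawn at 1 + k1 r^2 times it, then the intrinsics apply), "origin" and "orientation" of the camera in the world. Camera axes: x right, y down, z forward; pixel columns grow to the right and rows downward; lengths in m; the calibration is good to about 2 mm. A picture is of the moment at which its call begins. camera_params takes no time and is no camera call.
- hand_in(): hands the job in; it is judged then, once.
The state is a dict: "time_s": time; "joints": joint angles; "dq": joint speeds; "joint_efforts": joint torques, N m; "position": TCP position; "tcp_rot": TCP orientation; "contact_force": force on the tool from outside, world axes, zero at the start; "moment": the same for the moment, N m; "finger_gap": finger opening in m; "grasp_force": force on a finger pad.
Only numpy, scipy, OpenCV 4.12 (cv2) and the standard library are available. Lean on these libraries where they do the work, as an engineer would, in place of code of your own. Each camera call takes 0.05 s, during which the arm holds its last target. There are 200 camera calls.

## Working session

There is one attempt and no reset: what is moved stays moved. The work goes in short steps, Python scripts to look and compute and a tool call to move; the robot and the scene stay as the last step left them, time stands still between calls to the robot, and variables do not carry over. Pictures are saved under pics/ and viewed, at most 10 in all, crops included, and the job is handed in when it is done.

Besides the shell and the picture viewer there is one more tool, called after ">>>" by a JSON object that holds its "method" and its "body". step_arm: Moves the arm, as the interface text tells. Its arguments: {"type":"object","properties":{"moves":{"type":"array"}},"required":["moves"]}

```bash
mkdir -p pics; ls; python3 - <<'E'
from plant import telemetry, eyes, r
import cv2,numpy as np
for n in("scene","top"):
    im=eyes.capture(n); cv2.imwrite(f"pics/{n}0.png",im)
    p=eyes.camera_params(n); print(n,p)
s=telemetry.get_state();print(s["position"],s["tcp_rot"],s["finger_gap"],r.tcp_to_grasp)
E
```

```text
pics
scene {'intrinsics': array([[397.93086643,   0.        , 258.63759308],
       [  0.        , 397.93086643, 186.10001937],
       [  0.        ,   0.        ,   1.        ]]), 'k1': -0.0744044654725489, 'origin': array([0.04334284, 0.53165543, 0.70923249]), 'orientation': array([-1.25621391,  2.30053129, -0.94176646])}
top {'intrinsics': array([[472.18959433,   0.        , 262.76728747],
       [  0.        , 472.18959433, 194.5103384 ],
       [  0.        ,   0.        ,   1.        ]]), 'k1': -0.12102359714105967, 'origin': array([0.4516755 , 0.22382134, 1.09948383]), 'orientation': array([-2.17338992,  2.20443496, -0.10421235])}
[ 0.17182805 -0.62624015  0.20747887] [-3.11175585e+00 -4.19244676e-01  5.60839379e-04] 0.08545844466941338 0.0187
```

View pics/scene0.png

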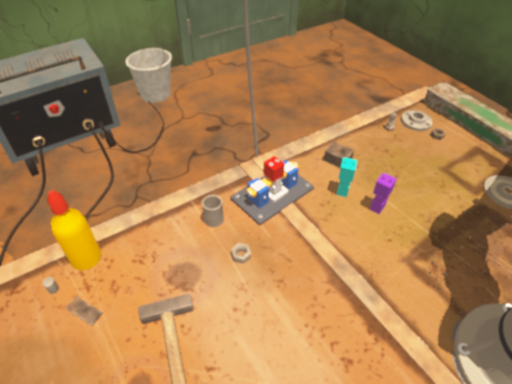

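View pics/top0.png

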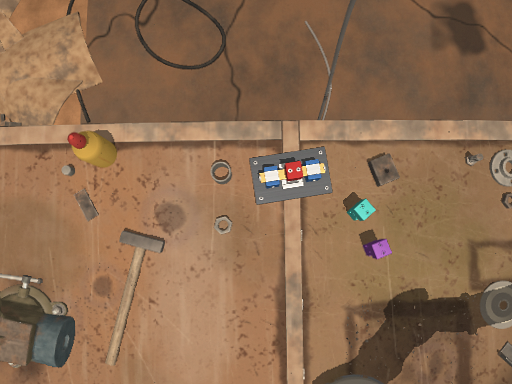

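The scene picture shows the red head at (274,168) and the top picture shows it at (293,171). What could be mistaken for it:
- turquoise part at top (361,209)
- purple part at top (377,248)
- red bottle cap at top (76,140)

I choose the red head at (293,171), which sits between the blue housings. The tube is at (221,172), the nut at (223,225) and the steel block at (384,169). A thin dark rod at top (322,118)-(350,0) also needs locating.

```bash
cat > h.py <<'E'
import cv2,numpy as np
from scipy.spatial.transform import Rotation as R
from plant import telemetry, eyes
def ray(n,uv):
    p=eyes.camera_params(n);K=p["intrinsics"];k=p["k1"]
    d=cv2.undistortPoints(np.array(uv,float).reshape(-1,1,2),K,np.array([k,0,0,0,0.])).reshape(-1,2)
    d=np.c_[d,np.ones(len(d))]
    return p["origin"],R.from_rotvec(p["orientation"]).apply(d)
def plane(n,uv,z):
    o,d=ray(n,uv);return o+d*((z-o[2])/d[:,2])[:,None]
def tri(u1,u2):
    o1,d1=ray("scene",u1);o2,d2=ray("top",u2);d1=d1[0];d2=d2[0]
    t=np.linalg.lstsq(np.c_[d1,-d2],o2-o1,rcond=None)[0]
    a=o1+t[0]*d1;b=o2+t[1]*d2;return (a+b)/2,np.linalg.norm(a-b)
E
python3 - <<'E'
from h import *
np.set_printoptions(precision=4,suppress=True)
t=cv2.imread("pics/top0.png").astype(int);s=cv2.imread("pics/scene0.png").astype(int)
def red(i):return ((i[...,2]>130)&(i[...,1]<70)&(i[...,0]<80)).astype(np.uint8)
def blob(m,x0,x1,y0,y1):
    z=np.zeros_like(m);z[y0:y1,x0:x1]=m[y0:y1,x0:x1]
    c=max(cv2.findContours(z,0,1)[0],key=cv2.contourArea);return c
c=blob(red(t),270,320,150,200);print("red top",cv2.boundingRect(c),cv2.minAreaRect(c))
q=cv2.boxPoints(cv2.minAreaRect(c));P=plane("top",q,.104);print(P,P.mean(0))
c2=blob(red(s),250,300,145,190);print("red scene",cv2.boundingRect(c2))
m=cv2.moments(c);m2=cv2.moments(c2)
print("tri",tri([m2['m10']/m2['m00'],m2['m01']/m2['m00']],[m['m10']/m['m00'],m['m01']/m['m00']]))
# plate: grey-dark low saturation
sat=t.max(2)-t.min(2)
g=((sat<30)&(t.max(2)<120)).astype(np.uint8)
g=cv2.morphologyEx(g,cv2.MORPH_CLOSE,np.ones((5,5)))
c=blob(g,240,340,140,210);rc=cv2.minAreaRect(c);q=cv2.boxPoints(rc);P=plane("top",q,.01)
print("plate",rc,P,P.mean(0),[np.linalg.norm(P[i]-P[i-1]) for i in range(4)],
 [np.degrees(np.arctan2(*(P[i]-P[i-1])[[1,0]])) for i in range(4)])
for n,uv,z in(("tube",[221,171],.062),("nut",[223,225],.019),("steel",[384,169],.036)):print(n,plane("top",[uv],z))
for u in([257,155],[250,80],[247,5]):
  # rod: intersect scene ray with plane through the top line
  o,d=ray("scene",[u]);o2,e=ray("top",[[322,118],[350,5]]);nn=np.cross(e[0],e[1]);print("rod",o+d[0]*((o2-o)@nn)/(d[0]@nn))
im=t[130:230,200:410].astype(np.uint8);cv2.imwrite("pics/crop.png",np.vstack([cv2.resize(im,(630,300),interpolation=2),cv2.resize(s[140:230,200:389].astype(np.uint8),(630,300),interpolation=2)]))
E
```

```text
red top (285, 161, 18, 18) ((293.66998291015625, 169.6899871826172), (16.263456344604492, 15.556349754333496), 81.8698959350586)
[[0.5974 0.159  0.104 ]
 [0.6018 0.126  0.104 ]
 [0.5672 0.1219 0.104 ]
 [0.5629 0.1548 0.104 ]] [0.5823 0.1404 0.104 ]
red scene (264, 158, 19, 23)
tri (array([0.5843, 0.1377, 0.0769]), np.float64(0.004388881243249368))
plate ((290.28033447265625, 175.07225036621094), (47.2137565612793, 76.86491394042969), 81.25383758544922) [[0.6244 0.2369 0.01  ]
 [0.6501 0.0584 0.01  ]
 [0.54   0.0445 0.01  ]
 [0.5153 0.2216 0.01  ]] [0.5824 0.1403 0.01  ] [np.float64(0.11016059076133085), np.float64(0.1803143213521486), np.float64(0.11095676803956746), np.float64(0.17879803114889217)] [np.float64(7.95750084763421), np.float64(-81.8017529201248), np.float64(-172.82468354339346), np.float64(97.94846643478907)]
tube [[0.5869 0.2979 0.062 ]]
nut [[0.4683 0.2974 0.019 ]]
steel [[ 0.5906 -0.0737  0.036 ]]
rod [ 0.8306  0.0215 -0.1129]
rod [0.8353 0.0418 0.1564]
rod [0.8032 0.0678 0.3696]
```

View pics/crop.png

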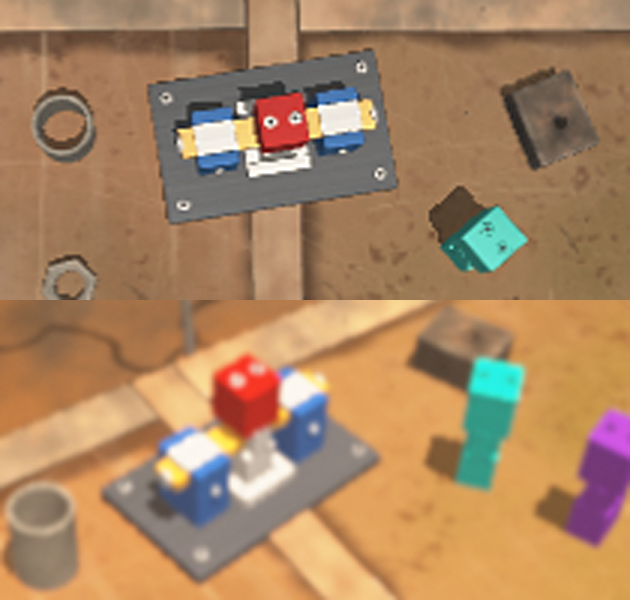

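Plate and head agree: centre (0.582, 0.140), yaw about 7.8°. The plate measures 110 x 180 mm, and +y points to the tube. The crop confirms the red head between the dogs. The rod, at x about 0.82, is out of the way. Next I swing round in an arc at z 0.2 with 82° of turn.

>>> {"method": "step_arm", "body": {"moves": [1,3,2.8,0,0,0,4,1,3,2.8,0,0,0,4,1,3,2.8,0,0,0,4,1,3,2.8,0,0,0,4,1,3,2.8,0,0,0,4,1,3,2.8,0,0,0,4,1,3,2.8,0,0,0,4,1,3,2.8,0,0,0,4]}}

```text
time_s: 0.9
position: [0.4128, -0.4014, 0.2081]
tcp_rot: [-2.875, -1.265, 0.0]
contact_force: [1.0, -0.3, -0.1]
finger_gap: 0.0854
grasp_force: 0.0
```

>>> {"method": "step_arm", "body": {"moves": [1,3,2.8,0,0,0,4,1,3,2.8,0,0,0,4,1,1,4.5,0,0,0,4,1,1,4.5,0,0,0,4,1,1,4.5,0,0,0,4,1,1,4.5,0,0,0,4,1,1,4.5,0,0,0,4,1,1,4.5,0,0,0,4]}}

```text
time_s: 1.7
position: [0.5318, -0.0751, 0.2082]
tcp_rot: [2.415, 2.009, -0.001]
contact_force: [1.0, -0.4, -0.2]
finger_gap: 0.0855
grasp_force: 0.0
```

```bash
cat > st.py <<'E'
from h import *
np.set_printoptions(precision=4,suppress=True)
s=telemetry.get_state();q=R.from_rotvec(s["tcp_rot"]).as_matrix()
print("t",s["time_s"],"tcp",s["position"],"j",np.array(s["joints"]))
print("yaw of tool y",np.degrees(np.arctan2(q[1,1],q[0,1])),"z",q[:,2],"gap",s["finger_gap"],"F",np.array(s["contact_force"]),s["grasp_force"])
E
python3 st.py
```

```text
t 1.7 tcp [ 0.5318 -0.0751  0.2082] j [ 0.4699  0.2212 -0.4766  1.7959  0.1107  1.1509 -0.2253]
yaw of tool y -10.499693562301875 z [-0.0003 -0.0003 -1.    ] gap 0.08549553379002675 F [ 1.0155 -0.4237 -0.2023] 0.0
```

>>> {"method": "step_arm", "body": {"moves": [1,1,4.3,0,0,0,3.7,1,1,4.3,0,0,0,3.7,1,1,4.3,0,0,0,3.7,1,1,4.3,0,0,0,3.7,1,1,4.3,0,0,0,3.5,1,0,0,0,0,0,0]}}

```text
time_s: 2.3
position: [0.5811, 0.1471, 0.2084]
tcp_rot: [-2.052, -2.373, -0.007]
contact_force: [-1.3, -0.3, 0.5]
finger_gap: 0.0855
grasp_force: 0.0
```

```bash
python3 st.py; python3 - <<'E'
from h import *
t=eyes.capture("top");s=eyes.capture("scene")
cv2.imwrite("pics/above.png",np.hstack([cv2.resize(t[110:240,210:350],(396,368),interpolation=2),cv2.resize(s[90:220,200:340],(396,368),interpolation=2)]))
E
```

```text
t 2.3 tcp [0.5811 0.1471 0.2084] j [ 0.171   0.3588 -0.6258  1.6499  0.2161  1.2022 -0.3572]
yaw of tool y 8.318440942944513 z [-0.0003  0.0063 -1.    ] gap 0.08553508796178945 F [-1.3342 -0.2895  0.4984] 0.0
```

View pics/above.png

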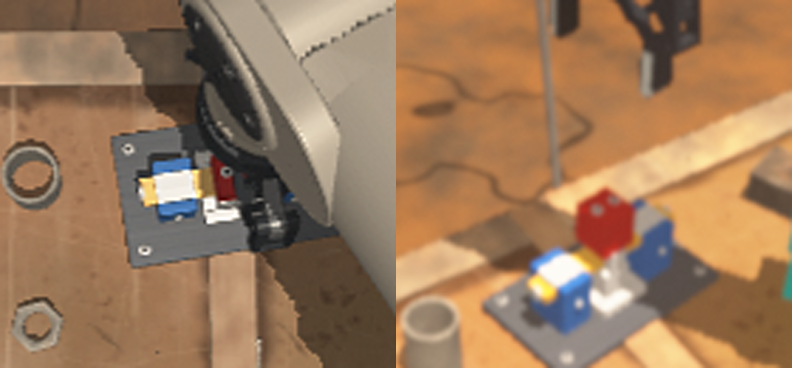

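The left half shows the gripper over the fixture, and the right half shows the head at about (607,222) clear below the fingers. I descend and let it settle.

>>> {"method": "step_arm", "body": {"moves": [1,0,0,-4,0,0,0,1,0,0,-3,0,0,0,1,0,0,-2,0,0,0,1,0,0,0,0,0,0,1,0,0,0,0,0,0]}}

```text
time_s: 2.9
position: [0.5823, 0.1366, 0.1187]
tcp_rot: [2.071, 2.362, -0.001]
contact_force: [0.9, -0.5, 0.1]
finger_gap: 0.0854
grasp_force: 0.0
```

```bash
python3 st.py; python3 - <<'E'
from h import *
t=eyes.capture("top");s=eyes.capture("scene")
cv2.imwrite("pics/near.png",np.hstack([cv2.resize(t[110:240,210:350],(396,368),interpolation=2),cv2.resize(s[110:240,200:340],(396,368),interpolation=2)]))
E
```

```text
t 2.9 tcp [0.5823 0.1366 0.1187] j [ 0.1544  0.4403 -0.5929  1.75    0.281   1.0371 -0.4076]
yaw of tool y 7.5215949147003 z [-0.     -0.0007 -1.    ] gap 0.08541913251857242 F [ 0.8998 -0.5234  0.0516] 0.0
```

View pics/near.png

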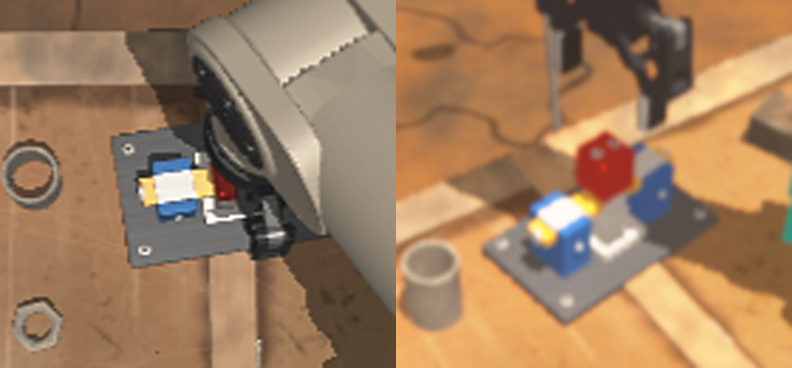

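The near view shows the fingers straddling the head in x, just above it. I correct y by 3.5 mm, go down and grip.

>>> {"method": "step_arm", "body": {"moves": [1,0,0.35,-2,0,0,0,1,0,0,-2.7,0,0,0,1,0,0,0,0,0,0,1,0,0,0,0,0,0]}}

```text
time_s: 3.4
position: [0.5827, 0.1417, 0.0726]
tcp_rot: [2.068, 2.364, 0.002]
contact_force: [-0.0, 0.2, 0.6]
finger_gap: 0.0853
grasp_force: 0.0
```

>>> {"method": "step_arm", "body": {"moves": [0,0,0,0,0,0,0,0,0,0,0,0,0,0,0,0,0,0,0,0,0,0,0,0,0,0,0,0,0,0,0,0,0,0,0,0,0,0,0,0,0,0,0,0,0,0,0,0,0,0,0,0,0,0,0,0]}}

```text
time_s: 4.2
position: [0.5825, 0.1419, 0.0726]
tcp_rot: [2.068, 2.364, 0.001]
contact_force: [-2.3, -0.6, 5.7]
finger_gap: 0.0341
grasp_force: 59.9
```

```bash
python3 st.py
```

```text
t 4.2 tcp [0.5825 0.1419 0.0726] j [ 0.1288  0.495  -0.5747  1.7858  0.3225  0.9543 -0.4462]
yaw of tool y 7.647304523682661 z [ 0.0012  0.     -1.    ] gap 0.034081272940691895 F [-2.3114 -0.6278  5.6631] 59.91548538208008
```

Gripped at 60 N. The 34 mm gap fits the head, allowing for pad give. I rock 10° towards fixture +y, pivoting on the foot edge.

>>> {"method": "step_arm", "body": {"moves": [0,-0.03,0.22,0.03,-2,-0.27,0,0,-0.03,0.22,0.03,-2,-0.27,0,0,-0.03,0.22,0.03,-2,-0.27,0,0,-0.03,0.22,0.02,-2,-0.27,0,0,-0.03,0.22,0.02,-2,-0.27,0,0,0,0,0,0,0,0,0,0,0,0,0,0,0]}}

```text
time_s: 4.9
position: [0.581, 0.1522, 0.073]
tcp_rot: [1.978, 2.26, -0.174]
contact_force: [1.0, -1.6, 1.0]
finger_gap: 0.0343
grasp_force: 60.1
```

```bash
python3 st.py; python3 - <<'E'
from h import *
t=eyes.capture("top");s=eyes.capture("scene")
cv2.imwrite("pics/rock1.png",np.hstack([cv2.resize(t[140:220,230:340],(396,288),interpolation=2),cv2.resize(s[140:230,220:330],(396,324),interpolation=2)[:288]]))
E
```

```text
t 4.9 tcp [0.581  0.1522 0.073 ] j [-0.0451  0.5083 -0.5072  1.7608  0.4704  1.0459 -0.6347]
yaw of tool y 7.634786178419306 z [ 0.0242 -0.1736 -0.9845] gap 0.03434771277845739 F [ 1.0114 -1.5882  0.9769] 60.12115180492401
```

View pics/rock1.png

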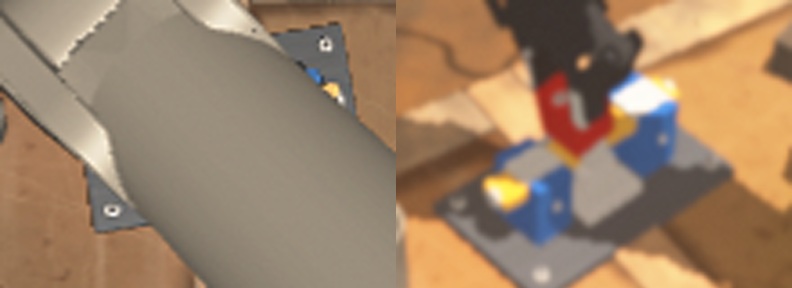

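The scene half shows the block leaning to the left dog, whose brass end protrudes at (505,188). I rock back through upright to -10°.

>>> {"method": "step_arm", "body": {"moves": [0,0.03,-0.22,-0.02,2,0.27,0,0,0.03,-0.22,-0.02,2,0.27,0,0,0.03,-0.22,-0.03,2,0.27,0,0,0.03,-0.22,-0.03,2,0.27,0,0,0.03,-0.22,-0.03,2,0.27,0,0,0,0,0,0,0,0]}}

```text
time_s: 5.6
position: [0.5826, 0.1409, 0.0726]
tcp_rot: [-2.072, -2.359, -0.004]
contact_force: [-1.2, -0.4, 5.9]
finger_gap: 0.0336
grasp_force: 60.6
```

>>> {"method": "step_arm", "body": {"moves": [0,0.03,-0.22,0.03,2,0.27,0,0,0.03,-0.22,0.03,2,0.27,0,0,0.03,-0.22,0.03,2,0.27,0,0,0.03,-0.22,0.02,2,0.27,0,0,0.03,-0.22,0.02,2,0.27,0,0,0,0,0,0,0,0,0,0,0,0,0,0,0]}}

```text
time_s: 6.3
position: [0.5839, 0.1318, 0.0742]
tcp_rot: [-1.978, -2.258, -0.179]
contact_force: [-1.5, -0.1, 7.4]
finger_gap: 0.0343
grasp_force: 60.9
```

```bash
python3 st.py; python3 - <<'E'
from h import *
s=eyes.capture("scene");s0=cv2.imread("pics/scene0.png")
cv2.imwrite("pics/rock2.png",np.hstack([cv2.resize(x[140:230,220:330],(396,324),interpolation=2) for x in(s0,s)]))
E
```

```text
t 6.3 tcp [0.5839 0.1318 0.0742] j [ 0.3121  0.5132 -0.6539  1.7951  0.1602  0.9051 -0.2384]
yaw of tool y 7.551869583088556 z [-0.0223  0.1771 -0.9839] gap 0.034340005379589575 F [-1.5327 -0.0613  7.4349] 60.888530015945435
```

View pics/rock2.png

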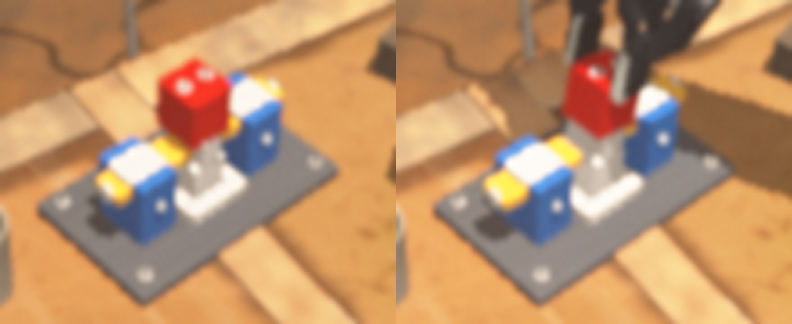

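Left is the start, right is now. The block leans to -y. The left dog end has moved from (97,185) to (485-396=89,190), and the right dog end is also farther out. I measure both shifts.

```bash
python3 - <<'E'
from h import *
np.set_printoptions(precision=4,suppress=True)
s0=cv2.imread("pics/scene0.png");s=eyes.capture("scene")
yv=np.array([-.135,.991,0]);c=np.array([.5824,.1403,.052])
p=eyes.camera_params("scene")
def proj(P):
    rr=R.from_rotvec(p["orientation"]).inv();q=rr.apply(P-p["origin"])
    return cv2.projectPoints(q.reshape(-1,1,3),np.zeros(3),np.zeros(3),p["intrinsics"],np.array([p["k1"],0,0,0]))[0].reshape(-1,2)
# brass-mask centre of mass beyond housings, turned to fixture y on z=.052
for n,im in(("start",s0),("now",s)):
    h=cv2.cvtColor(im,cv2.COLOR_BGR2HSV)
    m=cv2.inRange(h,(18,120,70),(34,255,255))
    v,u=np.nonzero(m);k=(u>235)&(u<310)&(v>145)&(v<215);u,v=u[k],v[k]
    y=(plane("scene",np.c_[u,v],.053)-c);x=y@np.array([.991,.135,0]);y=y@yv
    for sg in(1,-1):
        e=(sg*y>.05)&(abs(x)<.03)
        print(n,sg,"n",e.sum(),"end y (90pct,max)",np.percentile(sg*y[e],[50,90,100]) if e.any() else None)
E
```

```text
start 1 n 33 end y (90pct,max) [0.062  0.0672 0.0694]
start -1 n 9 end y (90pct,max) [0.0783 0.0804 0.081 ]
now 1 n 59 end y (90pct,max) [0.0654 0.0721 0.0768]
now -1 n 15 end y (90pct,max) [0.0796 0.0822 0.0828]
```

Left has moved about 5-7 mm. The right reading is uncertain because that end is partly hidden, so I rock a bit farther to both sides for margin.

>>> {"method": "step_arm", "body": {"moves": [0,0.03,-0.18,0,1.25,0.17,0,0,0.03,-0.18,0,1.25,0.17,0,0,0,0,0,0,0,0,0,0,0,0,0,0,0]}}

```text
time_s: 6.8
position: [0.5845, 0.1285, 0.0743]
tcp_rot: [-1.954, -2.231, -0.221]
contact_force: [-1.7, 0.6, 7.5]
finger_gap: 0.0341
grasp_force: 61.0
```

```bash
python3 st.py; python3 - <<'E'
from h import *
s=eyes.capture("scene");cv2.imwrite("pics/rock3.png",cv2.resize(s[145:215,230:320],(720,560),interpolation=2))
E
```

```text
t 6.8 tcp [0.5845 0.1285 0.0743] j [ 0.3583  0.5242 -0.6748  1.7948  0.1221  0.8999 -0.1859]
yaw of tool y 7.5756699900856335 z [-0.0285  0.2203 -0.975 ] gap 0.03411265327864701 F [-1.7348  0.5833  7.5375] 60.97740054130554
```

View pics/rock3.png

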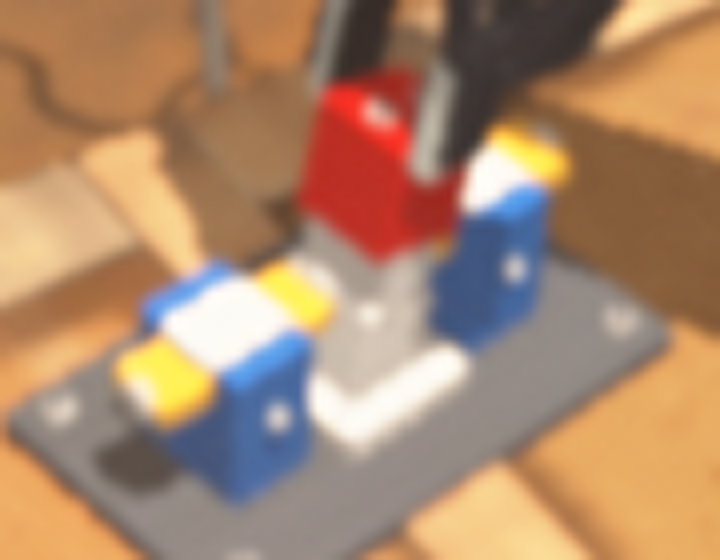

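The right dog clearly protrudes past its housing now, with its end at (545,150). Next I go back through upright to +12°.

>>> {"method": "step_arm", "body": {"moves": [0,-0.04,0.29,0,-2.5,-0.34,0,0,-0.04,0.29,-0.03,-2.5,-0.34,0,0,-0.04,0.29,-0.03,-2.5,-0.34,0,0,-0.04,0.29,-0.03,-2.5,-0.34,0,0,-0.04,0.29,-0.03,-2.5,-0.34,0,0,0,0,0,0,0,0]}}

```text
time_s: 7.45
position: [0.5823, 0.1435, 0.0726]
tcp_rot: [2.063, 2.368, 0.003]
contact_force: [-0.5, -2.9, 8.3]
finger_gap: 0.034
grasp_force: 61.0
```

>>> {"method": "step_arm", "body": {"moves": [0,-0.04,0.28,0.03,-2.5,-0.34,0,0,-0.04,0.28,0.03,-2.5,-0.34,0,0,-0.04,0.28,0.03,-2.5,-0.34,0,0,-0.04,0.28,0.03,-2.5,-0.34,0,0,-0.04,0.28,0,-2.5,-0.34,0,0,0,0,0,0,0,0,0,0,0,0,0,0,0]}}

```text
time_s: 8.15
position: [0.5809, 0.1545, 0.0728]
tcp_rot: [1.956, 2.233, -0.214]
contact_force: [1.4, -0.8, 3.1]
finger_gap: 0.0339
grasp_force: 60.5
```

>>> {"method": "step_arm", "body": {"moves": [0,0.04,-0.28,0,2.5,0.34,0,0,0.04,-0.28,-0.03,2.5,0.34,0,0,0.04,-0.28,-0.03,2.5,0.34,0,0,0.04,-0.28,-0.03,2.5,0.34,0,0,0.04,-0.28,-0.03,2.5,0.34,0,0,0,0,0,0,0,0,0,0,0,0,0,0,0]}}

```text
time_s: 8.85
position: [0.5826, 0.141, 0.0726]
tcp_rot: [-2.071, -2.36, -0.005]
contact_force: [-1.3, -0.3, 8.0]
finger_gap: 0.0336
grasp_force: 61.0
```

```bash
python3 st.py
```

```text
t 8.85 tcp [0.5826 0.141  0.0726] j [ 0.1275  0.4932 -0.568   1.7866  0.3147  0.9515 -0.4408]
yaw of tool y 7.447145095930916 z [ 0.0008  0.0032 -1.    ] gap 0.033618787048181824 F [-1.2722 -0.2765  8.0296] 61.01641774177551
```

Upright again. I lift straight up, gently past the dogs at first.

>>> {"method": "step_arm", "body": {"moves": [0,0,0,0.5,0,0,0,0,0,0,0.5,0,0,0,0,0,0,0.5,0,0,0,0,0,0,0,0,0,0]}}

```text
time_s: 9.25
position: [0.5819, 0.1416, 0.0867]
tcp_rot: [-2.068, -2.364, -0.0]
contact_force: [0.4, 0.2, -4.3]
finger_gap: 0.0344
grasp_force: 60.3
```

Lifted 14 mm with only the block's weight on the wrist, so nothing is jammed. I carry on.

>>> {"method": "step_arm", "body": {"moves": [0,0,0,1,0,0,0,0,0,0,1,0,0,0,0,0,0,1,0,0,0,0,0,0,1,0,0,0,0,0,0,1,0,0,0,0,0,0,1,0,0,0,0,0,0,0.5,0,0,0,0,0,0,0,0,0,0]}}

```text
time_s: 10.05
position: [0.5828, 0.1418, 0.1526]
tcp_rot: [2.068, 2.364, 0.003]
contact_force: [1.0, 0.2, -4.2]
finger_gap: 0.034
grasp_force: 60.4
```

>>> {"method": "step_arm", "body": {"moves": [0,0,0,0,0,0,0,0,0,0,0,0,0,0,0,0,0,0,0,0,0]}}

```text
time_s: 10.35
position: [0.5817, 0.1414, 0.1509]
tcp_rot: [-2.068, -2.364, 0.001]
contact_force: [1.8, 0.3, -3.1]
finger_gap: 0.0342
grasp_force: 60.4
```

```bash
python3 st.py; python3 - <<'E'
from h import *
s=eyes.capture("scene");cv2.imwrite("pics/end.png",cv2.resize(s[110:215,220:340],(640,560),interpolation=2))
E
```

```text
t 10.35 tcp [0.5817 0.1414 0.1509] j [ 0.1527  0.4074 -0.5982  1.7165  0.2533  1.0968 -0.3906]
yaw of tool y 7.6534031352429945 z [-0.0009 -0.0002 -1.    ] gap 0.03415143146903337 F [ 1.7919  0.2793 -3.1281] 60.407670736312866
```

View pics/end.png

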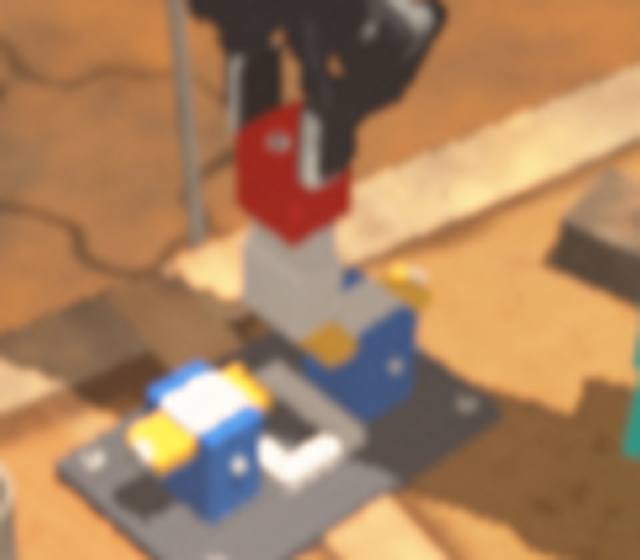

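The block hangs upright over the open pocket with its head at (293,170). Its foot is clear of both retracted dogs, at (245,385) and (330,345), and sits about 88 mm above the fixture's underside. I hand in.

```bash
python3 -c "
from plant import hand_in
print(hand_in())"
```

```text
the job is handed in; nothing more can be done
None
```

I rocked the block to about 12° each way, which pushed both dogs back. I then lifted it straight up and handed in with it held upright over the fixture, its foot about 3 cm above the dogs; the verdict was not reported.

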